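# Set and lock the outrigger leg of a column stand

### The job

Push the sprung outrigger leg of the column stand out of its sleeve, by its grey post, until its green pointer stands in front of the orange mark (not the blue one), and hold it there with the red cam lever still open. Then, keeping the pointer at the orange mark, squeeze the red lever towards the post until it stands upright, fully closed. Finish while still holding: the program ends with the fingers gripping the grey post and the closed lever together, the leg at the mark; leave the two jars and the spanner where they are.

Things in the scene. Friction and masses are not known exactly. Their poses are not given: they have to be found in the camera images.
- stand: Fixed column stand: grey base, aluminium sleeve (44 mm wide, 50 mm high; black collar 56 mm high at its mouth, x = -20 mm), rod 282 mm tall with a glass column at the back (x = -172 to -108 mm). Origin on the bench under the leg's centre line; x: the direction in which the leg slides out, z up. A white scale rail (12 mm high, 34 mm wide) runs along x at y = -77 mm from x = -20 to 230 mm.
- leg (a joint): How far the steel leg is out of the sleeve, m: 0 fully in (where a spring keeps it at the start), 0.155 fully out. The spring pulls it back in with about 3 N at 0 and 7 N at 0.155 plus about 1 N friction; it goes back in if let go. The leg is a bar 28 mm wide, its top 40 mm above the bench, ending (with a rubber foot) 50 mm beyond the post's centre.
- post_face (a point): On the upright grey post fixed on the leg (leg_c3 in the rules; 10 mm thick along the slide direction, 34 mm wide, reaching from 40 to 100 mm above the bench; its centre is at stand x = 30 mm when the leg is fully in): the centre line of its back face (the one facing the sleeve, -x), 75 mm above the bench: the face that a finger pushes to slide the leg out.
- lever (a joint): Angle of the red cam lever, rad: 0 upright = fully closed (a hard stop), up to 0.38 = leaning away from the post (towards +x), open. It starts open at 0.30 to 0.38 and stays where it is left; about 4 to 6 N at its top edge moves it. It rides on the leg: its pivot is 25 mm to +x of the post's centre, 46 mm above the bench.
- lever_tip (a point): Top edge of the outer (+x) face of the lever's red paddle, where a finger closing towards the post meets it first. The paddle (lever_c1 in the rules) is 8 mm thick, 34 mm wide and reaches 58 mm from the pivot (104 mm above the bench when upright).
- lever_pivot (a point): Pivot of the cam lever on the leg. From the post's back face to the paddle's outer face it measures 34 mm with the lever closed and about 56 mm at the top with it fully open: one gripper from above spans both, one finger behind the post and the other beyond the lever. Squeezing moves both, so the leg creeps outward unless the hand is drawn back.
- pointer (a point): Tip of the green pointer, 4 mm wide, that sticks out of the leg's side towards the scale rail, 34 mm above the bench, at the same stand x as the post's centre.
- mark_orange: Orange mark tab fixed on the scale rail: 12 mm wide along the slide direction (its x, parallel to the stand's x), 24 mm deep, 24 mm tall. Origin: centre of its underside, 12 mm above the bench. The pointer is at the mark when its x in this frame is 0; the leg is then 46 to 128 mm out. Orange and blue may be in either order.
- mark_blue: Blue mark tab, the same shape, also fixed on the rail: not the one to use.
- amber_jar: Bystander: amber jar with orange cap, 56 mm across, 85 mm tall, loose on the bench beyond the leg's end. Origin: centre of its underside.
- clear_jar: Bystander: small clear jar with white cap, 44 mm across, 70 mm tall, loose on the bench beyond the leg's end. Origin: centre of its underside.
- spanner: Bystander: spanner 140 mm long lying loose on the bench on the stand's +y side. Origin: under its middle.

How it is judged:
By the outcome, as a careful person would: the job done as asked, in the order asked, and still so for the second after the job is handed in, while the arm keeps its last pose, push and grip.
It also fails if it takes over 48 s, if anything falls off the work surface, if the arm or the gripper's body presses on something with over 40 N, if the wrist force passes 120 N, or if a joint passes its speed limit or range.

### The arm

A 7-joint arm with a two-finger parallel gripper is mounted at the origin on the work surface. World frame = base frame: x ahead of the robot, y to its left, z up, the work surface at z = 0. Lengths are in m, angles in degrees, forces in N, time in s.
With the tool pointing down it reaches from about 0.425 to 0.875 m from the base axis. Payload 4.7 kg.
Tool frame: the origin (TCP) lies between the finger pads; the fingertips stand 25 mm ahead of it and the grasp point (between the pads) lies 6 mm ahead of it (env.tip_reach is the distance from the TCP to the fingertips, in m); z points along the fingers, y is the direction in which the jaws open and shut (so a half turn about z gives the same grasp; the last joint's range is limited). The gripper opens to 87 mm and grips with 3 to 60 N. Pads are 19 mm wide; open, the fingers measure 117 mm over their backs; the gripper's body (75 mm by 190 mm) begins 51 mm behind the grasp point.
Start: joints at [-71.614, 18.392, -4.016, 83.108, 1.295, 78.541, -3.26], TCP at [0.196, 0.62, 0.248] pointing down, gripper open.
Joint ranges: [-163.93, 163.93], [-17.29, 119.83], [-79.2, 71.16], [3.27, 140.29], [-89.18, 269.18], [5.43, 117.66], [-154.24, 154.24]. Speed limits (degrees/s): [147.25, 147.25, 180, 180, 180, 180, 180].

### API

Orientations are given as [roll, pitch, yaw] about the fixed x, y, z axes, in that order (R = Rz(yaw) Ry(pitch) Rx(roll)).
In Python, from cell import env, viewer, job gives the robot as it stands.
- The arm moves only by the tool move_arm, never from a script. Its argument "steps" is a list of rows, each a list of 7 numbers: the finger opening in cm, from 0 to 8.7, then the shift along the tool's x, y, z in cm, then the turn, a rotation vector about the tool's x, y, z in rad. In form: [[fingers, tx, ty, tz, wx, wy, wz], ...]. A call has 1 to 5 rows; each row shifts and turns the commanded pose from where the row before left it, along the tool's axes as they then stand; what a row does not reach is not made up. A row lasts 1/12 s, in which the tool goes at most 41.7 mm and 7.16 degrees, less where a joint would pass 70% of its speed; a pose out of reach is approached as far as the arm can. A call is refused whole if a number of a shift passes 4.17 or a number of a turn 0.125, either way. A call with a gripper value outside its range is refused whole. The fingers move at their own pace and stop on an object; "force" is the grip in N (left out, the last holds). Time passes only in rows, so rows that do not move let the fingers close. It gives the time, the measured TCP pose, the force and the opening at its end, in the units of the state.
- env.get_obs(): the state, without advancing time (a new reading comes with each control period).
- viewer.read_camera(name): name is "scene" or "top"; returns a dict with "img" (400x640x3 uint8, red, green, blue), "vfov" (degrees; the focal length in pixels is half the picture's height over the tangent of half this angle, whatever the lens; pixels are square), "cx", "cy" (the principal point, pixels), "extrinsics" (4x4, takes a point from world to camera coordinates). Camera axes: x right, y down, z forward; pixel columns grow to the right and rows downward; lengths in m; the calibration is good to about 2 mm. A picture is of the moment at which its call begins. There is no depth.
- job.sign_off(): hands the job in, once; it reports no verdict.
The state is a dict: "time_s": time; "qpos": joint angles; "joint_velocities": joint speeds; "effort": joint torques, N m; "tool_pos": TCP position; "tool_rot": TCP orientation; "force": force on the tool from outside, world axes, zero at the start; "wrist_torque": the same for the moment, N m; "grip_width": finger opening in m.
Only numpy, scipy, OpenCV 4.12 (cv2) and the standard library are available. Lean on these libraries where they do the work, as an engineer would, in place of code of your own. Each camera call takes 0.05 s, during which the arm holds its last target.

## Working session

There is one attempt and no reset: what is moved stays moved. The work goes in short steps, Python scripts to look and compute and a tool call to move; the robot and the scene stay as the last step left them, time stands still between calls to the robot, and variables do not carry over. Pictures are saved under pics/ and viewed, and the job is handed in when it is done.

Besides the shell and the picture viewer there is one more tool, called after ">>>" in YAML: its name, and indented under it one key for each argument. move_arm: Moves the arm, as the interface text tells. Its arguments: {"type":"object","properties":{"steps":{"type":"array"},"force":{"type":"number"}},"required":["steps"]}

```bash
ls; mkdir -p pics; python3 - <<'E'
from cell import env, viewer, job
import cv2
o=env.get_obs(); print(o)
for n in("scene","top"):
    c=viewer.read_camera(n); cv2.imwrite(f"pics/{n}0.png",c["img"][:,:,::-1]); print(n,c["vfov"],c["cx"],c["cy"],c["extrinsics"].tolist() if hasattr(c["extrinsics"],'tolist') else c["extrinsics"])
E
```

```text
pics
{'time_s': 0.0, 'qpos': array([-71.61249461,  18.43874291,  -4.01607763,  83.17445572,
         1.29674039,  78.54145906,  -3.25936552]), 'joint_velocities': array([ 0.1974436 , -0.04071503,  0.09245548, -0.04368693, -0.1272445 ,
       -0.03521537,  0.05677142]), 'effort': array([ 7.05242583e-04, -4.91294432e+01, -4.03346876e-01, -3.12519479e+01,
       -6.38628239e-02,  4.38720058e-02,  1.66864388e-04]), 'tool_pos': array([0.19621772, 0.61914448, 0.24646906]), 'tool_rot': array([-1.79890686e+02,  7.31096929e-03,  1.62423741e+02]), 'force': array([ 0.09687033,  0.27036675, -0.23301969]), 'wrist_torque': array([0.01457086, 0.00266693, 0.01801486]), 'grip_width': 0.086573412125799}
scene 43.487234382040725 314.8479916609067 198.5623735398161 [[0.6563593377833021, 0.7541757544704867, 0.020281791674719697, -0.4278964808850639], [0.4446643869454471, -0.36499449967014214, -0.8179563546993033, -0.14538155603786265], [-0.6094801085245475, 0.5458918817672732, -0.5749226476087813, 1.1622175900717262], [0.0, 0.0, 0.0, 1.0]]
top 56.531897751812366 320.5621446245962 200.69291473054528 [[-0.007567128452538103, -0.9994869889686658, 0.03112069165897378, 0.062040785421572466], [-0.9987163519832696, 0.0059952387390656, -0.05029617673035701, 0.5292338540439173], [0.050083798260639974, -0.03146134127483668, -0.9982493662191706, 0.7399287551810608], [0.0, 0.0, 0.0, 1.0]]
```

View pics/scene0.png

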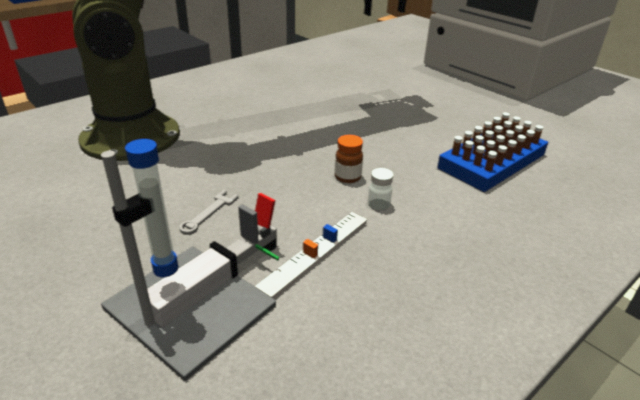

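View pics/top0.png

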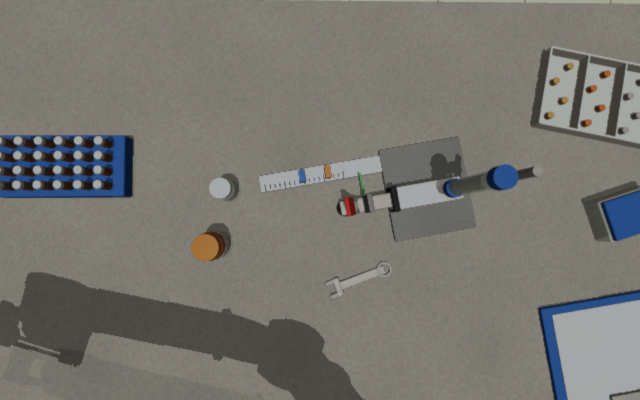

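The top view shows the stand near (400,195), with the leg pointing left. The orange mark is at (327,171), blue is at (302,176), and the post and lever are around (350,205). I'll enlarge both views.

```bash
cat > h.py <<'E'
import numpy as np, cv2
from cell import env, viewer, job
def cam(n):
    c=viewer.read_camera(n); return c
def ray(c,u,v):
    f=200/np.tan(np.radians(c["vfov"])/2); E=np.array(c["extrinsics"]); R=E[:3,:3];t=E[:3,3]
    d=R.T@np.array([(u-c["cx"])/f,(v-c["cy"])/f,1]); return -R.T@t,d
def atz(c,u,v,z):
    o,d=ray(c,u,v); return o+d*(z-o[2])/d[2]
def proj(c,p):
    f=200/np.tan(np.radians(c["vfov"])/2); E=np.array(c["extrinsics"]); q=E[:3,:3]@np.array(p)+E[:3,3]
    return np.array([c["cx"]+f*q[0]/q[2],c["cy"]+f*q[1]/q[2]])
def crop(c,u0,v0,u1,v1,s,fn):
    im=c["img"][v0:v1,u0:u1,::-1]; cv2.imwrite(fn,cv2.resize(im,None,fx=s,fy=s,interpolation=cv2.INTER_CUBIC))
E
python3 - <<'E'
from h import *
crop(cam("top"),250,130,410,250,5,"pics/t1.png")
crop(cam("scene"),200,180,380,310,4,"pics/s1.png")
E
```

```text
(no output)
```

View pics/t1.png

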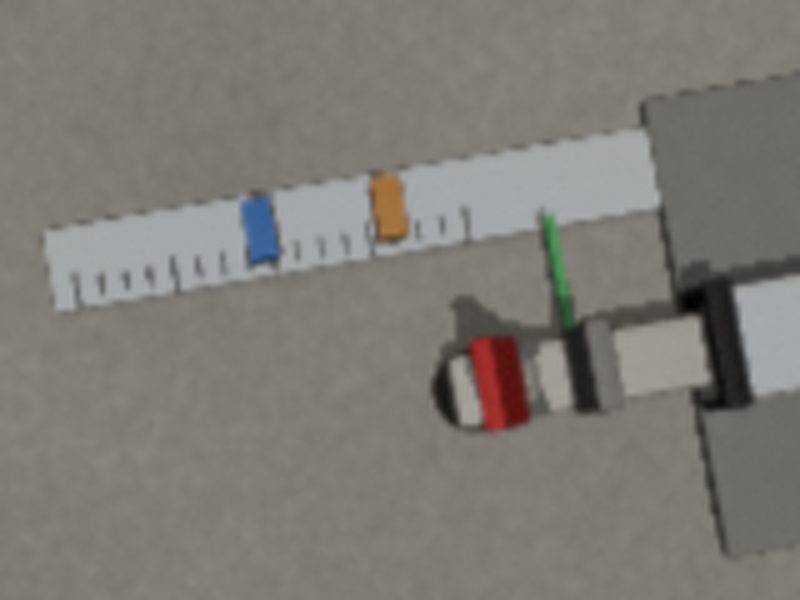

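View pics/s1.png

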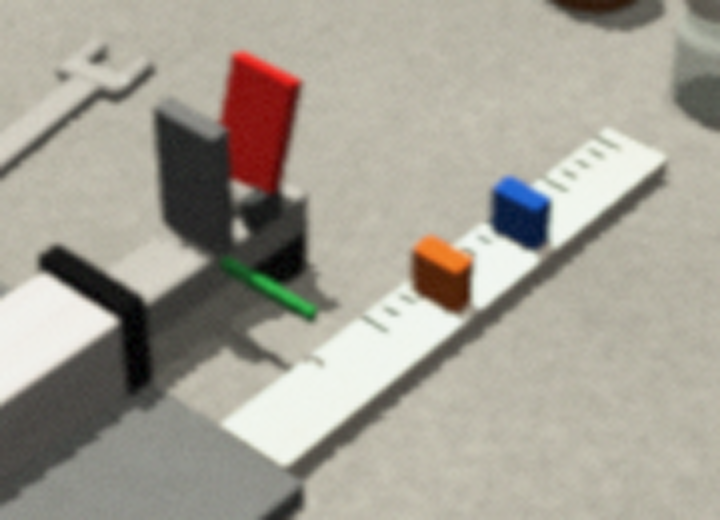

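```bash
python3 - <<'E'
from h import *
c=cam("top"); s=cam("scene")
T=lambda U,V,z: atz(c,(U+.5)/5-.5+250,(V+.5)/5-.5+130,z)
S=lambda U,V,z: atz(s,(U+.5)/4-.5+200,(V+.5)/4-.5+180,z)
a,b,d,e=[T(*p,.012) for p in((48,232),(58,310),(645,130),(660,210))]
print("rail",a,b,d,e,"len",np.linalg.norm(a-d),np.linalg.norm(b-e),"wid",np.linalg.norm(a-b),np.linalg.norm(d-e))
for v in (d-a,e-b): print("ang",np.degrees(np.arctan2(-v[1],-v[0])))
# scene rail corners
r=[S(*p,.012) for p in((668,158),(612,128),(222,425),(288,466))]
print("scene rail",r); v=r[1]-r[2];print(np.degrees(np.arctan2(v[1],v[0])));v=r[0]-r[3];print(np.degrees(np.arctan2(v[1],v[0])))
print("orange top",T(389.5,208,.036), S(444,253,.036))
print("blue",T(259,230,.036),S(522,197,.036))
print("tip",T(547,213,.034),S(314,315,.034))
print("post top centre",T(601,365,.1), S(192,118,.1))
print("cam",ray(c,0,0)[0],ray(s,0,0)[0])
E
```

```text
rail [0.58034034 0.18205263 0.012     ] [0.5487318  0.17801785 0.012     ] [ 0.62131444 -0.06105449  0.012     ] [ 0.58838989 -0.06670432  0.012     ] len 0.24653589183782587 0.24791471559306558 wid 0.03186501617759785 0.033405790923471415
ang 99.56691238640526
ang 99.20495993187532
scene rail [array([0.58253282, 0.18333277, 0.012     ]), array([0.55035889, 0.1797687 , 0.012     ]), array([ 0.59097976, -0.06706522,  0.012     ]), array([ 0.62384502, -0.06068379,  0.012     ])]
99.34526603810524
99.60910609547267
orange top [0.58648129 0.04509427 0.036     ] [0.58967572 0.04420384 0.036     ]
blue [0.57798238 0.09643825 0.036     ] [0.58306465 0.09276221 0.036     ]
tip [ 0.58453313 -0.01736894  0.034     ] [ 0.58390013 -0.01719992  0.034     ]
post top centre [ 0.52129085 -0.02710549  0.1       ] [ 0.52412911 -0.02830426  0.1       ]
cam [0.49196553 0.08211523 0.7633211 ] [ 1.05384835 -0.36479946  0.55794795]
```

```bash
python3 - <<'E'
from h import *
from scipy.optimize import least_squares
c=cam("top"); s=cam("scene")
t=lambda U,V:((U+.5)/5-.5+250,(V+.5)/5-.5+130)
q=lambda U,V:((U+.5)/4-.5+200,(V+.5)/4-.5+180)
obs=[(c,t(48,232),(.230,-.094,.012)),(c,t(58,310),(.230,-.060,.012)),
(s,q(668,158),(.230,-.094,.012)),(s,q(612,128),(.230,-.060,.012)),
(c,t(601,365),(.030,0,.1)),(s,q(192,118),(.030,0,.1))]
def W(p,l):
    a=p[2]; return np.array([p[0]+np.cos(a)*l[0]-np.sin(a)*l[1],p[1]+np.sin(a)*l[0]+np.cos(a)*l[1],l[2]])
def res(p): return np.concatenate([proj(cc,W(p,l))-uv for cc,uv,l in obs])
r=least_squares(res,[.53,-.06,np.radians(99.4)]); p=r.x
print("stand",p[:2],np.degrees(p[2]),"res",np.round(r.fun,1)); np.save("stand.npy",p)
def L(w):
    d=w[:2]-p[:2]; a=p[2]; return np.round([1e3*(np.cos(a)*d[0]+np.sin(a)*d[1]),1e3*(-np.sin(a)*d[0]+np.cos(a)*d[1])],1)
print("orange",L(atz(c,*t(389.5,208),.036)),L(atz(s,*q(444,253),.036)))
print("blue",L(atz(c,*t(259,230),.036)),L(atz(s,*q(522,197),.036)))
print("tip",L(atz(c,*t(547,213),.034)),L(atz(s,*q(314,315),.034)))
print("jars",L(atz(c,207,247,.085)),L(atz(s,350,145,.083)),L(atz(c,220,188,.070)),L(atz(s,381,176,.068)))
print("lever top edges",[L(atz(c,*t(*x),.1)) for x in((475,340),(492,430))])
print("post back top, world",W(p,(.025,0,.075)))
E
```

```text
stand [ 0.52702651 -0.05788539] 99.35277173763231 res [-1.1 -1.  -0.4 -0.1  0.3 -0.3 -1.  -0.2  0.6 -0.5 -0.7 -0.6]
orange [ 91.9 -75.4] [ 90.6 -78.4]
blue [144.  -75.4] [139.5 -79.8]
tip [ 30.6 -63.3] [ 30.9 -62.7]
jars [332.8  29.5] [323.3  17.8] [296.6 -73.6] [289.8 -78.2]
lever top edges [array([ 74.4, -15.8]), array([74. , 16.9])]
post back top, world [ 0.5229637  -0.03321773  0.075     ]
```

>>> move_arm:
  steps:
    - [8.0,0,0,0,0,0,-0.1175]
    - [8.0,0,0,0,0,0,-0.1175]
    - [8.0,0,0,0,0,0,-0.1175]
    - [8.0,0,0,0,0,0,-0.1175]
    - [8.0,0,0,0,0,0,0]
  force: 15

```text
time_s: 0.82
tool_pos: [0.1963, 0.6196, 0.2476]
tool_rot: [180.0, -0.0, -170.5]
force: [-0.0, -0.1, -0.1]
grip_width: 0.0805
```

```bash
cat >> h.py <<'E'
from scipy.spatial.transform import Rotation as Ro
P=np.load("stand.npy")
def to(x,y,z):
    o=env.get_obs(); R=Ro.from_euler("xyz",o["tool_rot"],degrees=True)
    a=P[2]; w=np.array([P[0]+np.cos(a)*x-np.sin(a)*y,P[1]+np.sin(a)*x+np.cos(a)*y,z])
    d=o["tool_pos"]; e=d[:2]-P[:2]
    print("t",o["time_s"],"pos",d.round(4),"rot",o["tool_rot"].round(2),"stand xy mm",1e3*(np.cos(a)*e[0]+np.sin(a)*e[1]),1e3*(-np.sin(a)*e[0]+np.cos(a)*e[1]),"w",o["grip_width"],"F",o["force"].round(2))
    print("need yaw",(np.degrees(a)+90),"tool shift cm",(R.inv().apply(w-d)*100).round(2))
E
python3 - <<'E'
from h import *
to(.060,0,.246)
E
```

```text
t 0.8167 pos [0.1963 0.6196 0.2476] rot [ 180.     -0.   -170.48] stand xy mm 722.2475138989653 216.19067945061738 w 0.08047720695861445 F [-0.01 -0.09 -0.15]
need yaw 189.3527717376323 tool shift cm [-21.43 -66.29   0.15]
```

>>> move_arm:
  steps:
    - [8.0,-1.2,-3.8,0,0,0,0]
    - [8.0,-1.2,-3.8,0,0,0,0]
    - [8.0,-1.2,-3.8,0,0,0,0]
    - [8.0,-1.2,-3.8,0,0,0,0]
    - [8.0,-1.2,-3.8,0,0,0,0]

```text
time_s: 1.23
tool_pos: [0.2871, 0.4402, 0.2477]
tool_rot: [180.0, 0.0, -170.9]
force: [0.7, 1.0, 1.0]
grip_width: 0.0802
```

>>> move_arm:
  steps:
    - [8.0,-1.2,-3.8,0,0,0,0]
    - [8.0,-1.2,-3.8,0,0,0,0]
    - [8.0,-1.2,-3.8,0,0,0,0]
    - [8.0,-1.2,-3.8,0,0,0,0]
    - [8.0,-1.2,-3.8,0,0,0,0]

```text
time_s: 1.65
tool_pos: [0.377, 0.2623, 0.2479]
tool_rot: [179.9, 0.0, -170.9]
force: [0.8, -0.4, 0.5]
grip_width: 0.08
```

>>> move_arm:
  steps:
    - [8.0,-1.2,-3.8,0,0,0,0]
    - [8.0,-1.2,-3.8,0,0,0,0]
    - [8.0,-1.2,-3.8,0,0,0,0]
    - [8.0,-1.2,-3.8,0,0,0,0]
    - [8.0,0,0,0,0,0,0]

```text
time_s: 2.07
tool_pos: [0.4518, 0.1135, 0.2482]
tool_rot: [-179.8, 0.1, -171.5]
force: [-0.3, -1.0, 0.1]
grip_width: 0.0801
```

```bash
python3 - <<'E'
from h import *
to(.060,0,.246)
E
```

```text
t 2.0667 pos [0.4518 0.1135 0.2482] rot [-1.7984e+02  1.4000e-01 -1.7155e+02] stand xy mm 181.33744631440027 46.404843193713866 w 0.08005266905800389 F [-0.31 -1.03  0.07]
need yaw 189.3527717376323 tool shift cm [ -4.83 -12.06   0.27]
```

>>> move_arm:
  steps:
    - [8.0,-1.6,-3.9,0,0,0,-0.015]
    - [8.0,-1.6,-3.9,0,0,0,0]
    - [8.0,-1.5,-3.8,0,0,0,0]
    - [8.0,0,0,0,0,0,0]
    - [8.0,0,0,0,0,0,0]

```text
time_s: 2.48
tool_pos: [0.5149, 0.0142, 0.2476]
tool_rot: [-180.0, 0.0, -170.3]
force: [-0.5, 0.7, 0.3]
grip_width: 0.0798
```

```bash
python3 - <<'E'
from h import *
to(.060,0,.1)
c=cam("top");s=cam("scene")
crop(c,220,110,480,305,3,"pics/t2.png");crop(s,80,60,380,285,2.5,"pics/s2.png")
E
```

```text
t 2.4833 pos [0.5149 0.0142 0.2476] rot [-1.7997e+02  1.0000e-02 -1.7027e+02] stand xy mm 73.14010408407884 0.20848115443029314 w 0.07982445071001022 F [-0.5   0.74  0.3 ]
need yaw 189.3527717376323 tool shift cm [-1.000e-02 -1.310e+00  1.477e+01]
```

View pics/t2.png

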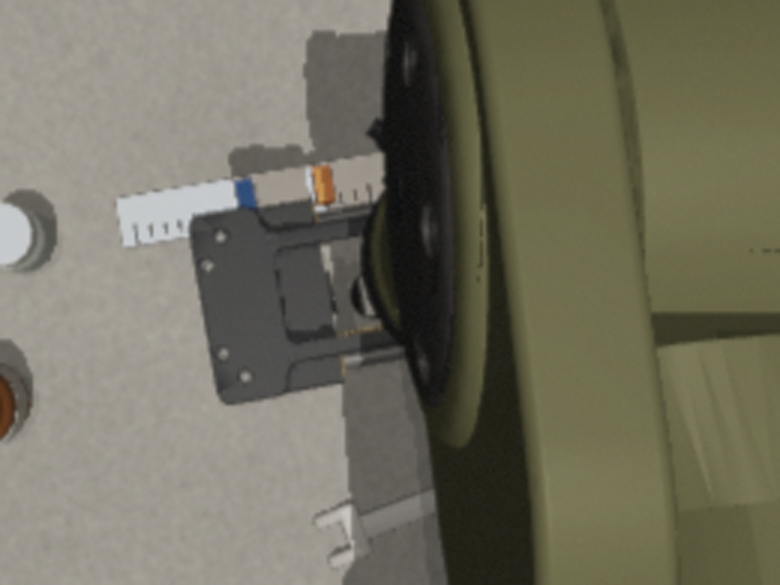

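View pics/s2.png

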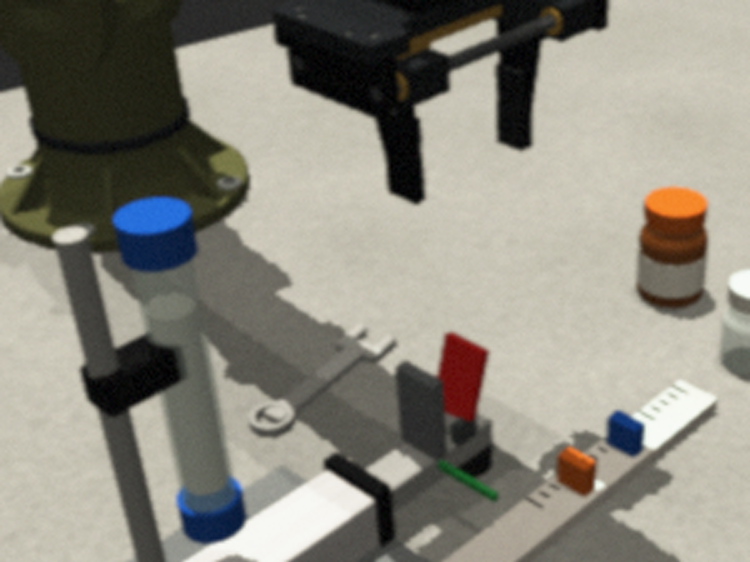

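>>> move_arm:
  steps:
    - [8.0,0,-1.3,2.5,0,0,0.006]
    - [8.0,0,0,2.5,0,0,0]
    - [8.0,0,0,2.5,0,0,0]
    - [8.0,0,0,2.5,0,0,0]
    - [8.0,0,0,0,0,0,0]

```text
time_s: 3.0
tool_pos: [0.5126, 0.0059, 0.143]
tool_rot: [179.9, -0.5, -170.0]
force: [-1.3, -0.4, -0.0]
grip_width: 0.0798
```

```bash
python3 - <<'E'
from h import *
to(.060,0,.088); print(env.get_obs()["qpos"].round(1))
s=cam("scene")
crop(s,0,0,640,400,1.25,"pics/s3.png")
E
```

```text
t 3.0 pos [0.5126 0.0059 0.143 ] rot [ 179.94   -0.49 -170.02] stand xy mm 65.24436573802546 3.8353338714849206 w 0.07977412414719852 F [-1.34 -0.37 -0.  ]
need yaw 189.3527717376323 tool shift cm [-0.42 -0.53  5.5 ]
[-30.3   6.8  28.5 110.5  -3.6  64.1  99.6]
```

View pics/s3.png

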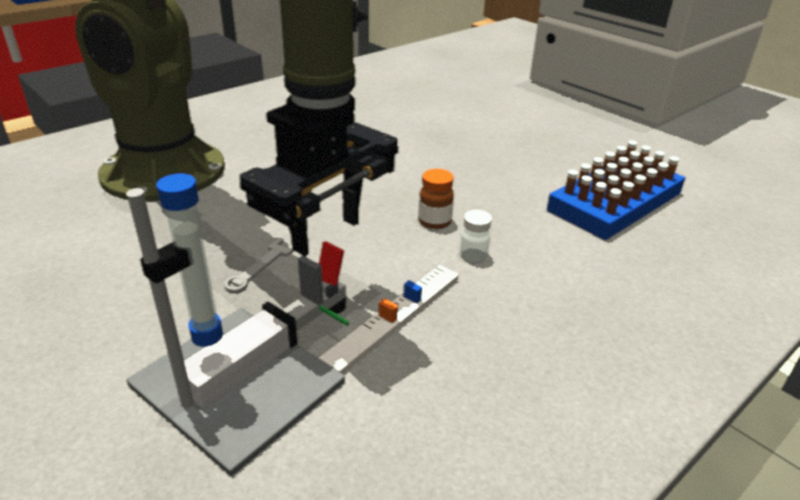

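>>> move_arm:
  steps:
    - [8.0,-0.4,-0.5,0,0,0,0.011]
    - [8.0,0,0,0,0,0,0]
    - [8.0,0,0,0,0,0,0]

```text
time_s: 3.3
tool_pos: [0.5229, -0.0003, 0.1495]
tool_rot: [180.0, 0.2, -170.8]
force: [-0.4, 0.1, -0.1]
grip_width: 0.0803
```

```bash
python3 - <<'E'
from h import *
to(.060,0,.088); print(env.get_obs()["qpos"].round(1))
s=cam("scene")
crop(s,160,60,320,180,5,"pics/s4.png")
o=env.get_obs(); R=Ro.from_euler("xyz",o["tool_rot"],degrees=True).as_matrix()
for y in(-.04,.04):
  for x in (-.0095,.0095): print(y,x,(proj(s,o["tool_pos"]+R@[x,y,.025])-[160,60])*5)
E
```

```text
t 3.3 pos [ 5.229e-01 -3.000e-04  1.495e-01] rot [ 180.      0.2  -170.78] stand xy mm 57.518230740490175 -5.320924203787108 w 0.08027580034077629 F [-0.41  0.13 -0.12]
need yaw 189.3527717376323 tool shift cm [0.55 0.25 6.15]
[-29.8   7.2  29.  109.3  -3.9  64.3  99.9]
-0.04 -0.0095 [433.78167439 714.32708054]
-0.04 0.0095 [389.48829497 690.08755959]
0.04 -0.0095 [617.41001041 603.70008845]
0.04 0.0095 [573.68414103 582.34956542]
```

View pics/s4.png

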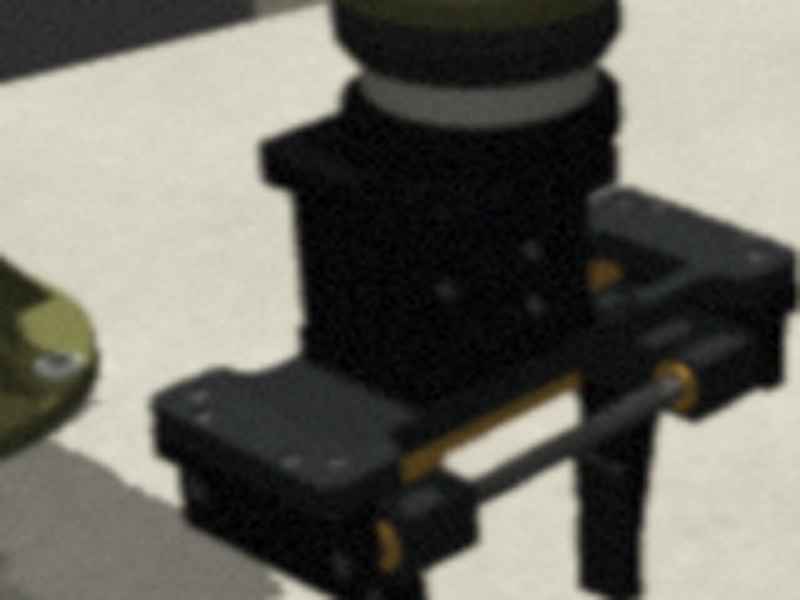

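>>> move_arm:
  steps:
    - [8.0,0,0,0,0,0,0]
    - [8.0,0,0,0,0,0,0]
    - [8.0,0,0,0,0,0,0]

```text
time_s: 3.6
tool_pos: [0.5216, -0.0003, 0.1479]
tool_rot: [180.0, 0.0, -170.8]
force: [-0.3, 0.6, 0.9]
grip_width: 0.0803
```

```bash
python3 - <<'E'
from h import *
to(.060,0,.088)
E
```

```text
t 3.6 pos [ 5.216e-01 -3.000e-04  1.479e-01] rot [ 1.7999e+02  4.0000e-02 -1.7077e+02] stand xy mm 57.72733388261438 -3.960076229186686 w 0.08025018478417632 F [-0.3   0.56  0.94]
need yaw 189.3527717376323 tool shift cm [0.4  0.23 5.99]
```

>>> move_arm:
  steps:
    - [8.0,0.4,0.2,0.5,0,0,0]
    - [8.0,0,0,1.0,0,0,0]
    - [8.0,0,0,0.5,0,0,0]
    - [8.0,0,0,0,0,0,0]
    - [8.0,0,0,0,0,0,0]

```text
time_s: 4.02
tool_pos: [0.5166, 0.0009, 0.1268]
tool_rot: [-180.0, -0.1, -170.8]
force: [0.3, -0.1, 0.3]
grip_width: 0.0803
```

```bash
python3 - <<'E'
from h import *
to(.060,0,.088)
s=cam("scene")
crop(s,200,100,360,220,5,"pics/s5.png")
E
```

```text
t 4.0167 pos [0.5166 0.0009 0.1268] rot [-1.7999e+02 -8.0000e-02 -1.7076e+02] stand xy mm 59.70940565376912 0.719368009250267 w 0.08025159324255417 F [ 0.26 -0.08  0.31]
need yaw 189.3527717376323 tool shift cm [-0.08  0.03  3.88]
```

View pics/s5.png

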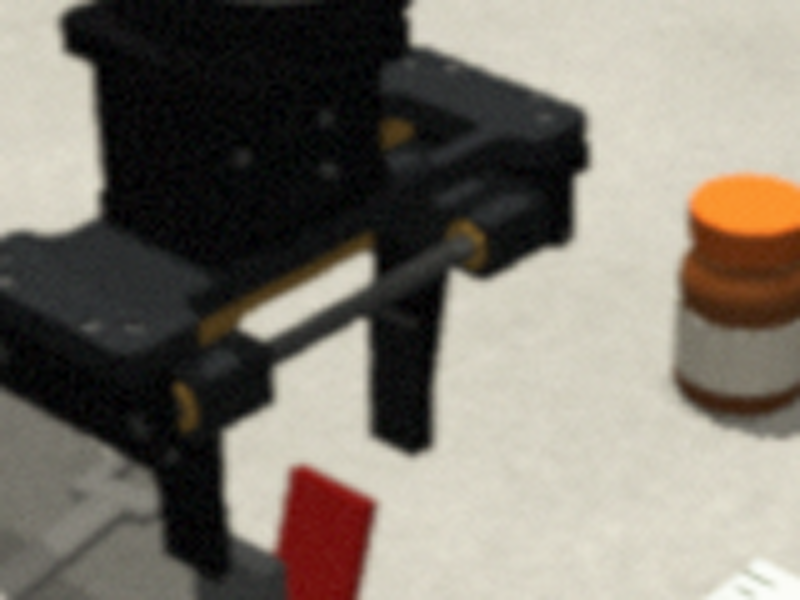

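>>> move_arm:
  steps:
    - [8.0,-0.05,-0.2,0.5,0,0,0]
    - [8.0,0,0,1.0,0,0,0]
    - [8.0,0,0,1.0,0,0,0]
    - [8.0,0,0,1.0,0,0,0]
    - [8.0,0,0,0.4,0,0,0]

```text
time_s: 4.48
tool_pos: [0.5166, -0.001, 0.0863]
tool_rot: [-180.0, -0.2, -170.8]
force: [-0.4, 1.0, 0.4]
grip_width: 0.0802
```

>>> move_arm:
  steps:
    - [8.0,0,0,0,0,0,0]
    - [8.0,0,0,0,0,0,0]
    - [8.0,0,0,0,0,0,0]

```text
time_s: 4.73
tool_pos: [0.5183, -0.0009, 0.0888]
tool_rot: [-180.0, 0.0, -170.8]
force: [0.7, 0.9, 0.3]
grip_width: 0.0802
```

```bash
python3 - <<'E'
from h import *
to(.060,0,.088)
s=cam("scene")
crop(s,200,130,380,265,4,"pics/s6.png")
E
```

```text
t 4.7333 pos [ 0.5183 -0.0009  0.0888] rot [-1.8000e+02  3.0000e-02 -1.7077e+02] stand xy mm 57.62347286627472 -0.6185314865899336 w 0.08021054416862762 F [0.73 0.93 0.31]
need yaw 189.3527717376323 tool shift cm [0.06 0.24 0.08]
```

View pics/s6.png

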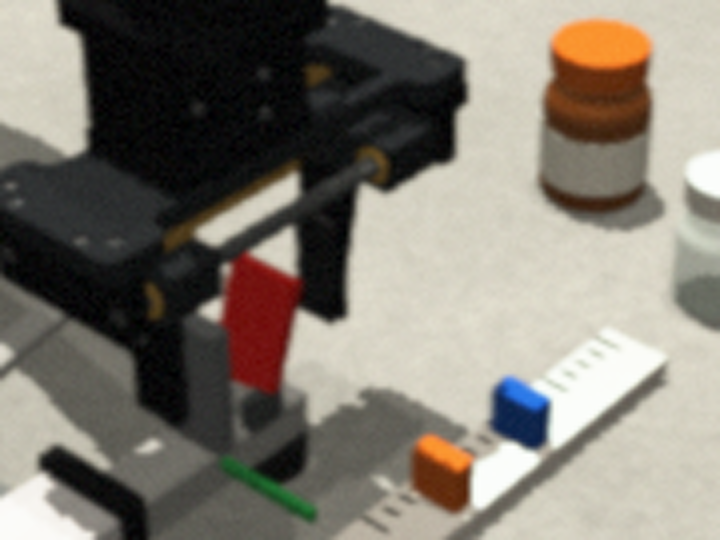

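>>> move_arm:
  steps:
    - [8.0,0,0.7,0,0,0,0]
    - [8.0,0,0.8,0,0,0,0]
    - [8.0,0,1.0,0,0,0,0]
    - [8.0,0,1.0,0,0,0,0]
    - [8.0,0,1.0,0,0,0,0]

```text
time_s: 5.2
tool_pos: [0.511, 0.0427, 0.0891]
tool_rot: [-179.9, 0.0, -170.8]
force: [0.3, -6.1, 1.1]
grip_width: 0.0802
```

>>> move_arm:
  steps:
    - [8.0,0,0.8,0,0,0,0]
    - [8.0,0,0.6,0,0,0,0]
    - [8.0,0,0.3,0,0,0,0]
    - [8.0,0,0,0,0,0,0]
    - [8.0,0,0,0,0,0,0]

```text
time_s: 5.62
tool_pos: [0.5081, 0.0604, 0.0888]
tool_rot: [-180.0, 0.0, -170.7]
force: [-0.0, -3.2, 1.7]
grip_width: 0.0805
```

```bash
python3 - <<'E'
from h import *
to(.126,0,.088)
s=cam("scene")
crop(s,240,130,380,265,5,"pics/s7.png")
E
```

```text
t 5.6167 pos [0.5081 0.0604 0.0888] rot [-1.8000e+02  3.0000e-02 -1.7074e+02] stand xy mm 119.79071649128944 -0.5856478705730007 w 0.0804911762765559 F [-0.   -3.2   1.72]
need yaw 189.3527717376323 tool shift cm [0.06 0.62 0.08]
```

View pics/s7.png

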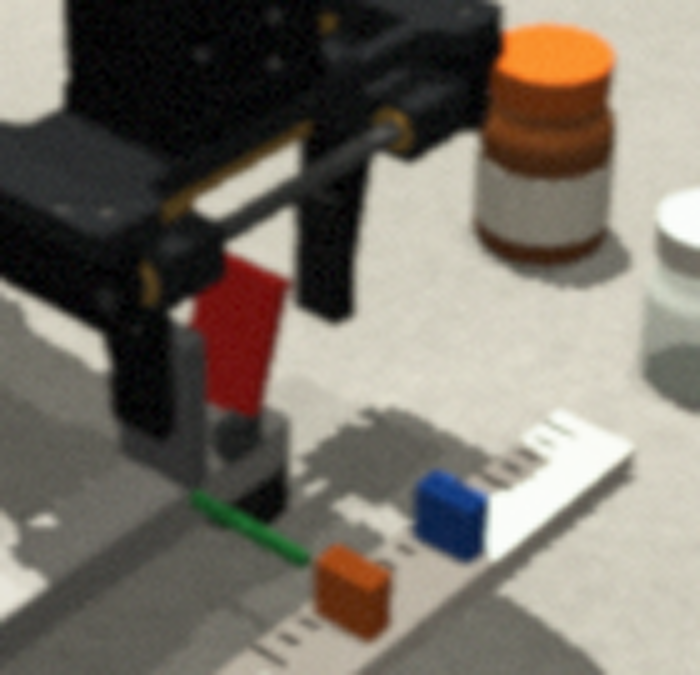

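```bash
cat >> h.py <<'E'
def L(w):
    d=w[:2]-P[:2]; a=P[2]; return np.round([1e3*(np.cos(a)*d[0]+np.sin(a)*d[1]),1e3*(-np.sin(a)*d[0]+np.cos(a)*d[1])],1)
def LS(s,U,V,k,u0,v0,z): return L(atz(s,(U+.5)/k-.5+u0,(V+.5)/k-.5+v0,z))
def Wd(x,y,z):
    a=P[2]; return np.array([P[0]+np.cos(a)*x-np.sin(a)*y,P[1]+np.sin(a)*x+np.cos(a)*y,z])
E
python3 - <<'E'
from h import *
s=cam("scene")
crop(s,270,210,350,270,10,"pics/s8.png")
print("tip",LS(s,307,560,5,240,130,.034))
for p in((315,565),(342,545),(390,578),(363,600)): print("or",LS(s,*p,5,240,130,.036))
for x in (.085,.091): print(proj(s,Wd(x,-.065,.034)),proj(s,Wd(x,-.063,.034)))
E
```

```text
tip [ 84.6 -63.1]
or [ 82.6 -68.2]
or [ 96.  -68.3]
or [ 93.5 -90.5]
or [ 79.6 -90.8]
[302.04752474 241.97983029] [301.11211625 241.45619692]
[304.46235284 240.17869486] [303.52829671 239.65978228]
```

View pics/s8.png

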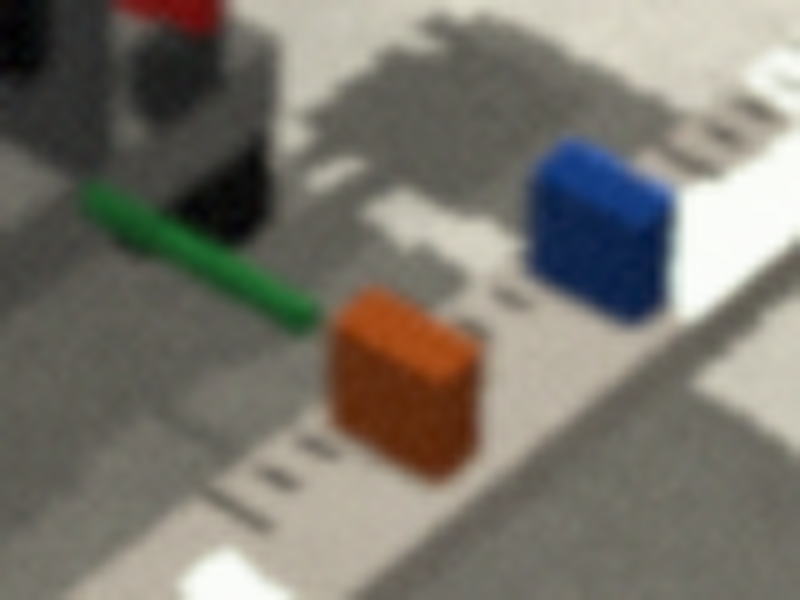

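```bash
python3 - <<'E'
from h import *
from scipy.optimize import least_squares
s=cam("scene")
k=(10,270,210)
def f(corners):
    uv=[np.array([(U+.5)/10-.5+270,(V+.5)/10-.5+210]) for U,V in corners]
    loc=[(-.006,.012,.036),(.006,.012,.036),(.006,-.012,.036),(-.006,-.012,.036),(-.006,-.012,.012)][:len(uv)]
    r=least_squares(lambda p:np.concatenate([proj(s,Wd(p[0]+l[0],p[1]+l[1],l[2]))-u for l,u in zip(loc,uv)]),[.09,-.077]); return r.x*1e3,r.fun.round(1)
print("orange",f([(330,320),(377,288),(483,348),(438,382),(436,482)]))
print("blue",f([(530,175),(572,140),(674,195),(632,228),(634,324)]))
print("tip",LS(s,310,315,*k,.034), "root",LS(s,90,195,*k,.034))
E
```

```text
orange (array([ 90.54624832, -77.49406289]), array([-0.4, -0.3, -0.3, -0.6,  0.5, -0.4,  0.2, -0.1,  0.1,  1.2]))
blue (array([141.8809969 , -77.21841879]), array([-0.6, -0.7, -0.3, -0.5,  0.7, -0.2,  0.5, -0.1, -0.3,  1.4]))
tip [ 85.2 -61.6] root [ 84.6 -13.6]
```

>>> move_arm:
  steps:
    - [8.0,0,0.3,0,0,0,0]
    - [8.0,0,0.3,0,0,0,0]
    - [8.0,0,0,0,0,0,0]
    - [8.0,0,0,0,0,0,0]
    - [8.0,0,0,0,0,0,0]

```text
time_s: 6.18
tool_pos: [0.5072, 0.066, 0.0887]
tool_rot: [-180.0, 0.0, -170.8]
force: [-0.8, -3.8, 3.0]
grip_width: 0.0802
```

```bash
python3 - <<'E'
from h import *
to(.126,0,.088)
s=cam("scene")
crop(s,270,210,350,270,10,"pics/s9.png")
c=cam("top"); crop(c,260,140,420,260,5,"pics/t9.png")
for x in(.0865,.0885,.0905,.0925): print(x,(proj(s,Wd(x,-.0625,.034))-[270,210])*10)
E
```

```text
t 6.1833 pos [0.5072 0.066  0.0887] rot [-1.7999e+02  2.0000e-02 -1.7078e+02] stand xy mm 125.41262688366159 -0.6061175577018845 w 0.08020630965489908 F [-0.8  -3.79  3.02]
need yaw 189.3527717376323 tool shift cm [0.06 0.06 0.07]
0.0865 [314.84894707 308.7510172 ]
0.0885 [322.91027631 302.76223131]
0.0905 [330.94639206 296.7921766 ]
0.0925 [338.95741243 290.84076532]
```

View pics/s9.png

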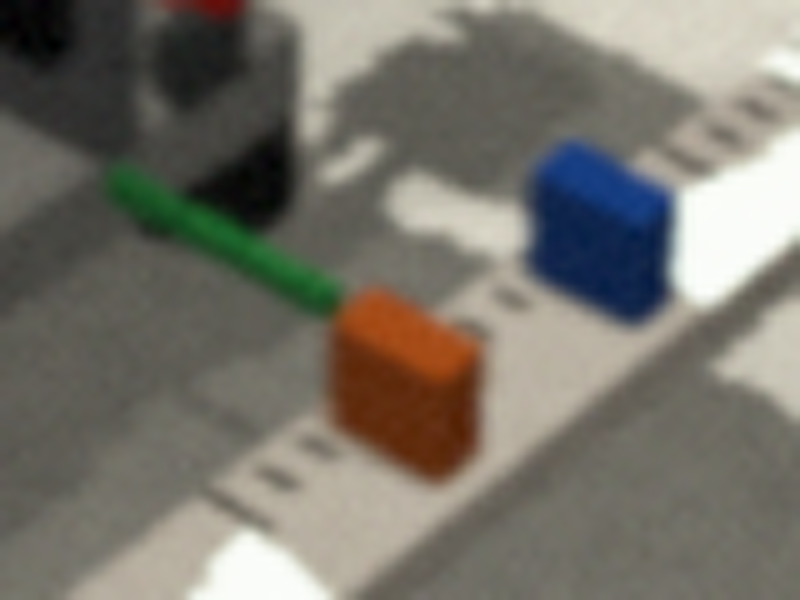

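View pics/t9.png

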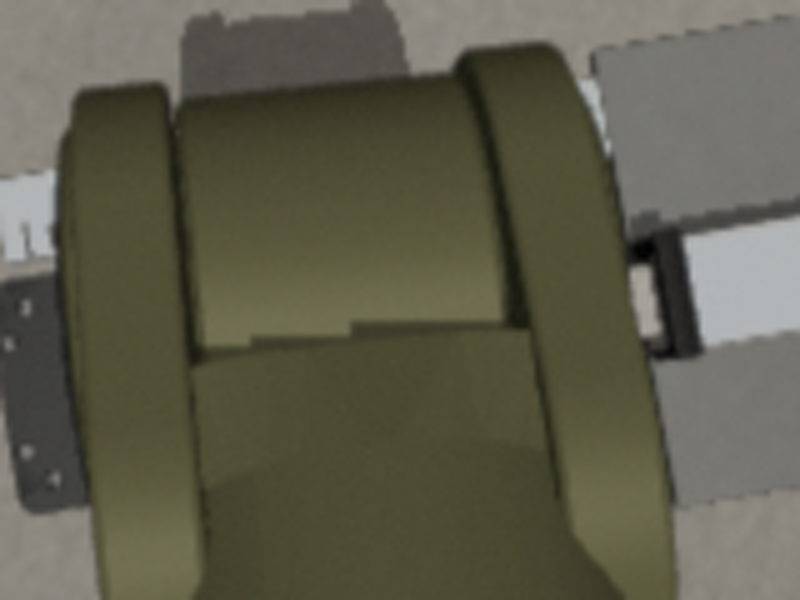

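```bash
cat >> h.py <<'E'
from scipy.optimize import minimize
def soft(s,kind):
    im=s["img"][200:280,250:350].astype(float); r,g,b=im[...,0],im[...,1],im[...,2]
    if kind=="o": w=np.clip((r-b)/70,0,1)*(r>g*1.3)
    elif kind=="b": w=np.clip((b-r)/60,0,1)
    else: w=np.clip((g-np.maximum(r,b))/40,0,1)
    return w
def box(s,x,y,z0,z1,hx,hy):
    pts=np.array([proj(s,Wd(x+i*hx,y+j*hy,z)) for i in(-1,1) for j in(-1,1) for z in(z0,z1)])-[250,200]
    K=8; h=cv2.convexHull((((pts+.5)*K-.5)*16).round().astype(np.int32))
    m=np.zeros((80*K,100*K),np.float32); cv2.fillConvexPoly(m,h,1.0,shift=4)
    return cv2.resize(m,(100,80),interpolation=cv2.INTER_AREA)
def fitbox(s,kind,x0):
    w=soft(s,kind)
    best=None
    if kind=="g": f=lambda p:((cv2.GaussianBlur(box(s,p[0]/1e3,-.0385,p[1]/1e3-.002,p[1]/1e3+.002,.002,.0245),(0,0),.6)-w)**2).sum(); p0=[x0,34.]
    else: f=lambda p:((cv2.GaussianBlur(box(s,p[0]/1e3,p[1]/1e3,.012,.036,.006,.012),(0,0),.6)-w)**2).sum(); p0=[x0,-77.]
    r=minimize(f,p0,method="Nelder-Mead",options=dict(initial_simplex=[p0,[p0[0]+3,p0[1]],[p0[0],p0[1]+2]],xatol=.05))
    return r.x.round(2),round(r.fun,2),round(w.sum(),1)
def check():
    s=cam("scene"); o=fitbox(s,"o",90)
    w=soft(s,"g"); v,u=np.nonzero(w>.4); X=np.array([L(atz(s,a+250,b+200,.034)) for a,b in zip(u,v)]); ww=w[v,u]
    k=(X[:,1]<-20); print("orange",o,"blue",fitbox(s,"b",142),"pointer x",np.average(X[k,0],weights=ww[k]).round(2),"n",k.sum(),"y",X[:,1].min(),X[:,1].max())
    print("slope",np.polyfit(X[k,1],X[k,0],1,w=ww[k]).round(3))
    print("green box",fitbox(s,"g",o[0][0]))
E
python3 - <<'E'
from h import *
check()
E
```

```text
orange (array([ 91.49, -76.51]), np.float64(140.17), np.float64(349.4)) blue (array([143.51, -76.36]), np.float64(20.78), np.float64(210.2)) pointer x 90.45 n 101 y -62.1 -11.1
slope [-2.0000e-03  9.0459e+01]
green box (array([89.15, 35.56]), np.float64(6.37), np.float64(151.7))
```

```bash
sed -i 's|if kind=="o": w=.*|if kind=="o": w=np.clip((r-b)/60,0,1)*(r>g*1.5)*((np.indices(r.shape)[0]>34))|' h.py; python3 - <<'E'
from h import *
check()
s=cam("scene"); w=soft(s,"o"); print(np.argwhere(w>.3).min(0)+[200,250],np.argwhere(w>.3).max(0)+[200,250])
m=np.hstack([s["img"][200:280,250:350,::-1]/255.,np.dstack([w]*3)])
cv2.imwrite("pics/m.png",cv2.resize((m*255).astype(np.uint8),None,fx=4,fy=4,interpolation=cv2.INTER_NEAREST))
E
```

```text
orange (array([ 91.65, -76.22]), np.float64(31.2), np.float64(205.7)) blue (array([143.51, -76.36]), np.float64(20.77), np.float64(210.1)) pointer x 90.45 n 99 y -62.1 -11.1
slope [1.0000e-03 9.0564e+01]
green box (array([88.88, 35.73]), np.float64(6.3), np.float64(152.8))
[239 303] [257 317]
```

View pics/m.png

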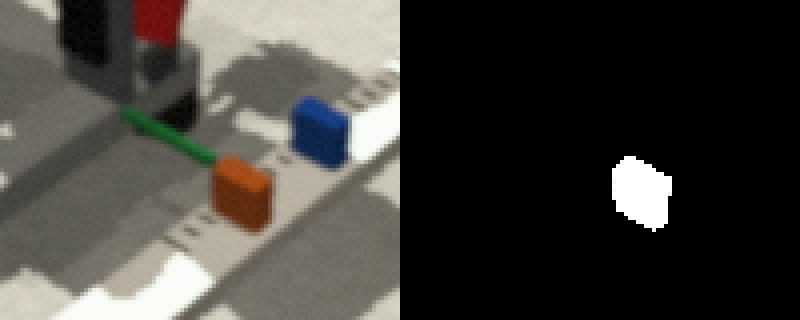

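>>> move_arm:
  steps:
    - [8.0,0,0.06,0,0,0,0]
    - [8.0,0,0,0,0,0,0]
    - [8.0,0,0,0,0,0,0]
    - [8.0,0,0,0,0,0,0]
    - [8.0,0,0,0,0,0,0]

```text
time_s: 6.85
tool_pos: [0.5072, 0.0665, 0.0887]
tool_rot: [-180.0, 0.0, -170.8]
force: [0.1, -5.1, 3.2]
grip_width: 0.0799
```

```bash
python3 - <<'E'
from h import *
to(.126,0,.088)
check()
E
```

```text
t 6.85 pos [0.5072 0.0665 0.0887] rot [-1.7998e+02  3.0000e-02 -1.7078e+02] stand xy mm 125.93814491188954 -0.6178166236210196 w 0.07989838958858868 F [ 0.08 -5.14  3.2 ]
need yaw 189.3527717376323 tool shift cm [0.06 0.01 0.07]
orange (array([ 91.65, -76.22]), np.float64(31.11), np.float64(205.7)) blue (array([143.51, -76.36]), np.float64(21.31), np.float64(209.1)) pointer x 91.02 n 99 y -62.9 -11.1
slope [3.0000e-03 9.1228e+01]
green box (array([89.75, 35.48]), np.float64(5.99), np.float64(152.9))
```

>>> move_arm:
  steps:
    - [7.8,0,-0.1,0,0,0,0]
    - [7.6,0,-0.1,0,0,0,0]
    - [7.4,0,-0.1,0,0,0,0]
    - [7.4,0,0,0,0,0,0]
    - [7.4,0,0,0,0,0,0]
  force: 20

```text
time_s: 7.32
tool_pos: [0.5077, 0.0634, 0.0886]
tool_rot: [-180.0, 0.0, -170.8]
force: [0.7, -5.7, 3.4]
grip_width: 0.0746
```

```bash
python3 - <<'E'
from h import *
to(.126,0,.088)
check()
E
```

```text
t 7.3167 pos [0.5077 0.0634 0.0886] rot [-1.7997e+02  3.0000e-02 -1.7077e+02] stand xy mm 122.80921511427113 -0.6069174283153157 w 0.0746232363434932 F [ 0.73 -5.67  3.39]
need yaw 189.3527717376323 tool shift cm [0.06 0.32 0.06]
orange (array([ 91.65, -76.22]), np.float64(32.11), np.float64(204.8)) blue (array([143.51, -76.36]), np.float64(20.06), np.float64(211.0)) pointer x 90.65 n 99 y -62.1 -11.1
slope [1.0000e-03 9.0772e+01]
green box (array([89.17, 35.81]), np.float64(5.84), np.float64(150.8))
```

>>> move_arm:
  steps:
    - [7.1,0,-0.14,0,0,0,0]
    - [6.8,0,-0.15,0,0,0,0]
    - [6.5,0,-0.15,0,0,0,0]
    - [6.2,0,-0.15,0,0,0,0]
    - [6.2,0,0,0,0,0,0]

```text
time_s: 7.78
tool_pos: [0.5086, 0.0574, 0.0886]
tool_rot: [-180.0, 0.0, -170.8]
force: [2.0, -4.7, 2.4]
grip_width: 0.0637
```

>>> move_arm:
  steps:
    - [6.0,0,-0.1,0,0,0,0]
    - [5.8,0,-0.1,0,0,0,0]
    - [5.6,0,-0.1,0,0,0,0]
    - [5.6,0,0,0,0,0,0]
    - [5.6,0,0,0,0,0,0]

```text
time_s: 8.2
tool_pos: [0.5091, 0.0546, 0.0886]
tool_rot: [-180.0, 0.0, -170.8]
force: [2.0, -4.4, 2.0]
grip_width: 0.0562
```

```bash
python3 - <<'E'
from h import *
to(.126,0,.088)
check()
s=cam("scene")
crop(s,240,130,380,265,5,"pics/s10.png")
E
```

```text
t 8.2 pos [0.5091 0.0546 0.0886] rot [-1.7997e+02  2.0000e-02 -1.7078e+02] stand xy mm 113.89600184012258 -0.5699919508194915 w 0.05616000291688201 F [ 2.04 -4.43  1.97]
need yaw 189.3527717376323 tool shift cm [0.06 1.21 0.06]
orange (array([ 91.34, -76.49]), np.float64(29.66), np.float64(207.8)) blue (array([144.17, -76.07]), np.float64(15.5), np.float64(220.5)) pointer x 90.76 n 97 y -61.7 -11.1
slope [-0.    90.836]
green box (array([89.33, 35.82]), np.float64(5.61), np.float64(146.1))
```

View pics/s10.png

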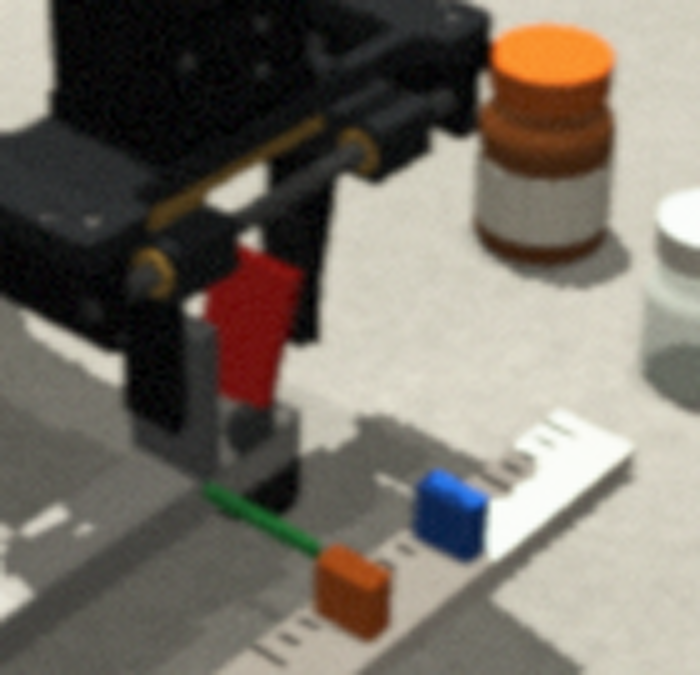

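>>> move_arm:
  steps:
    - [5.4,0,-0.1,0,0,0,0]
    - [5.2,0,-0.1,0,0,0,0]
    - [5.0,0,-0.1,0,0,0,0]
    - [5.0,0,0,0,0,0,0]
    - [5.0,0,0,0,0,0,0]

```text
time_s: 8.72
tool_pos: [0.5096, 0.0517, 0.0886]
tool_rot: [-180.0, 0.0, -170.8]
force: [2.5, -5.6, 1.3]
grip_width: 0.0502
```

```bash
python3 - <<'E'
from h import *
to(.126,0,.088)
check()
E
```

```text
t 8.7167 pos [0.5096 0.0517 0.0886] rot [-1.7997e+02  2.0000e-02 -1.7077e+02] stand xy mm 110.97385873159831 -0.5664925366937814 w 0.05023968321012465 F [ 2.47 -5.6   1.33]
need yaw 189.3527717376323 tool shift cm [0.06 1.5  0.06]
orange (array([ 91.34, -76.49]), np.float64(30.6), np.float64(206.8)) blue (array([144.17, -76.07]), np.float64(15.78), np.float64(218.8)) pointer x 90.74 n 98 y -61.7 -11.1
slope [-1.0000e-03  9.0793e+01]
green box (array([89.33, 35.82]), np.float64(5.97), np.float64(148.3))
```

>>> move_arm:
  steps:
    - [4.8,0,-0.1,0,0,0,0]
    - [4.6,0,-0.1,0,0,0,0]
    - [4.6,0,0,0,0,0,0]
    - [4.6,0,0,0,0,0,0]

```text
time_s: 9.1
tool_pos: [0.5099, 0.0497, 0.0886]
tool_rot: [-180.0, 0.0, -170.8]
force: [2.6, -4.5, 0.9]
grip_width: 0.047
```

```bash
python3 - <<'E'
from h import *
to(.126,0,.088)
check()
E
```

```text
t 9.1 pos [0.5099 0.0497 0.0886] rot [-1.7998e+02  2.0000e-02 -1.7078e+02] stand xy mm 108.9858968170633 -0.5642467708491041 w 0.04699806922987898 F [ 2.57 -4.5   0.9 ]
need yaw 189.3527717376323 tool shift cm [0.06 1.7  0.06]
orange (array([ 91.63, -76.19]), np.float64(31.46), np.float64(205.8)) blue (array([143.87, -76.28]), np.float64(16.04), np.float64(219.4)) pointer x 90.71 n 98 y -61.7 -11.1
slope [-2.0000e-03  9.0699e+01]
green box (array([89.5 , 35.36]), np.float64(5.55), np.float64(145.6))
```

Tracking is good and the pointer is steady. Next I'll keep squeezing.

>>> move_arm:
  steps:
    - [4.4,0,-0.1,0,0,0,0]
    - [4.2,0,-0.1,0,0,0,0]
    - [4.0,0,-0.1,0,0,0,0]
    - [4.0,0,0,0,0,0,0]
    - [4.0,0,0,0,0,0,0]

```text
time_s: 9.57
tool_pos: [0.5104, 0.0466, 0.0886]
tool_rot: [-180.0, 0.0, -170.8]
force: [1.8, -4.6, 1.8]
grip_width: 0.0402
```

```bash
python3 - <<'E'
from h import *
to(.126,0,.088)
check()
s=cam("scene")
crop(s,240,130,380,265,5,"pics/s11.png")
E
```

```text
t 9.5667 pos [0.5104 0.0466 0.0886] rot [-1.7996e+02  2.0000e-02 -1.7078e+02] stand xy mm 105.8388485837707 -0.5364735325936766 w 0.04023058005007348 F [ 1.78 -4.59  1.8 ]
need yaw 189.3527717376323 tool shift cm [0.06 2.02 0.06]
orange (array([ 91.34, -76.49]), np.float64(30.63), np.float64(206.7)) blue (array([144.16, -76.05]), np.float64(16.53), np.float64(217.1)) pointer x 90.6 n 99 y -62.1 -11.1
slope [-1.0000e-03  9.0626e+01]
green box (array([89.15, 35.57]), np.float64(6.07), np.float64(149.9))
```

View pics/s11.png

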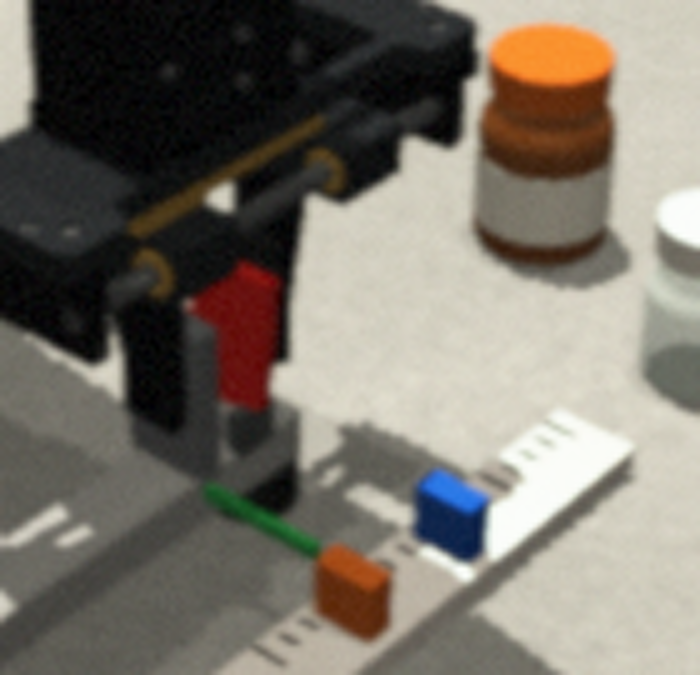

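>>> move_arm:
  steps:
    - [3.8,0,-0.08,0,0,0,0]
    - [3.6,0,-0.09,0,0,0,0]
    - [3.4,0,-0.1,0,0,0,0]
    - [3.2,0,0,0,0,0,0]
    - [3.0,0,0,0,0,0,0]

```text
time_s: 10.08
tool_pos: [0.5108, 0.0441, 0.0886]
tool_rot: [-180.0, 0.0, -170.8]
force: [2.5, -6.0, 0.3]
grip_width: 0.0331
```

>>> move_arm:
  steps:
    - [2.8,0,0,0,0,0,0]
    - [2.6,0,0,0,0,0,0]
    - [2.6,0,0,0,0,0,0]
    - [2.6,0,0,0,0,0,0]
  force: 25

```text
time_s: 10.42
tool_pos: [0.5108, 0.0442, 0.0886]
tool_rot: [-180.0, 0.0, -170.8]
force: [3.3, -4.9, 1.4]
grip_width: 0.0336
```

```bash
python3 - <<'E'
from h import *
to(.126,0,.088)
check()
s=cam("scene")
crop(s,240,130,380,265,5,"pics/s12.png")
E
```

```text
t 10.4167 pos [0.5108 0.0442 0.0886] rot [-1.7999e+02  2.0000e-02 -1.7077e+02] stand xy mm 103.39874902519767 -0.538319593295436 w 0.03357566685970178 F [ 3.29 -4.95  1.39]
need yaw 189.3527717376323 tool shift cm [0.06 2.26 0.06]
orange (array([ 91.33, -76.5 ]), np.float64(30.7), np.float64(206.8)) blue (array([144.17, -76.07]), np.float64(16.68), np.float64(217.4)) pointer x 91.5 n 102 y -61.7 -11.1
slope [-2.0000e-03  9.1502e+01]
green box (array([89.53, 36.14]), np.float64(6.19), np.float64(148.1))
```

View pics/s12.png

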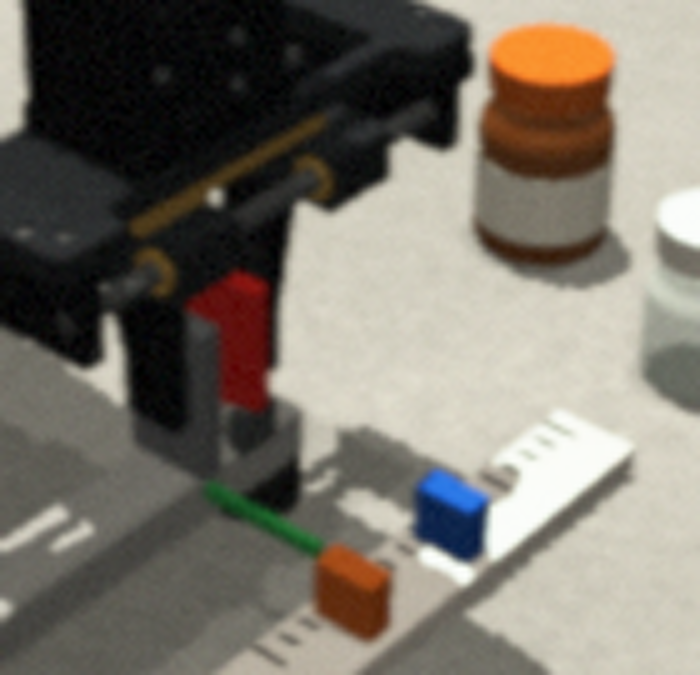

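>>> move_arm:
  steps:
    - [2.6,0,-0.04,0,0,0,0]
    - [2.6,0,0,0,0,0,0]
    - [2.6,0,0,0,0,0,0]
    - [2.6,0,0,0,0,0,0]
    - [2.6,0,0,0,0,0,0]

```text
time_s: 10.93
tool_pos: [0.5107, 0.0442, 0.0886]
tool_rot: [180.0, 0.0, -170.8]
force: [2.2, -3.0, 1.0]
grip_width: 0.0337
```

>>> move_arm:
  steps:
    - [2.6,0,0,0,0,0,0]
    - [2.6,0,0,0,0,0,0]
    - [2.6,0,0,0,0,0,0]
    - [2.6,0,0,0,0,0,0]
    - [2.6,0,0,0,0,0,0]

```text
time_s: 11.35
tool_pos: [0.5107, 0.0442, 0.0886]
tool_rot: [180.0, 0.0, -170.8]
force: [3.0, -3.6, 1.5]
grip_width: 0.0334
```

```bash
python3 - <<'E'
from h import *
to(.126,0,.088)
check()
s=cam("scene")
crop(s,240,150,350,270,6,"pics/s13.png")
crop(s,0,0,640,400,1.25,"pics/s14.png")
E
```

```text
t 11.35 pos [0.5107 0.0442 0.0886] rot [ 1.7999e+02  2.0000e-02 -1.7076e+02] stand xy mm 103.35660436173703 -0.5205912356984546 w 0.033362636238791654 F [ 3.   -3.57  1.52]
need yaw 189.3527717376323 tool shift cm [0.06 2.26 0.06]
orange (array([ 91.63, -76.19]), np.float64(30.78), np.float64(206.8)) blue (array([144.17, -76.07]), np.float64(16.46), np.float64(217.9)) pointer x 91.53 n 99 y -61.7 -11.1
slope [-3.000e-03  9.149e+01]
green box (array([90.13, 35.51]), np.float64(6.19), np.float64(148.4))
```

View pics/s13.png

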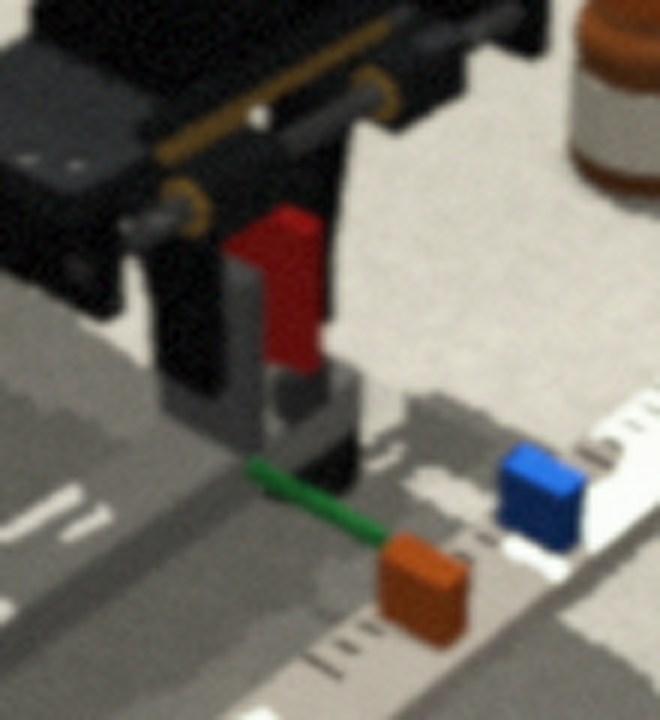

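View pics/s14.png

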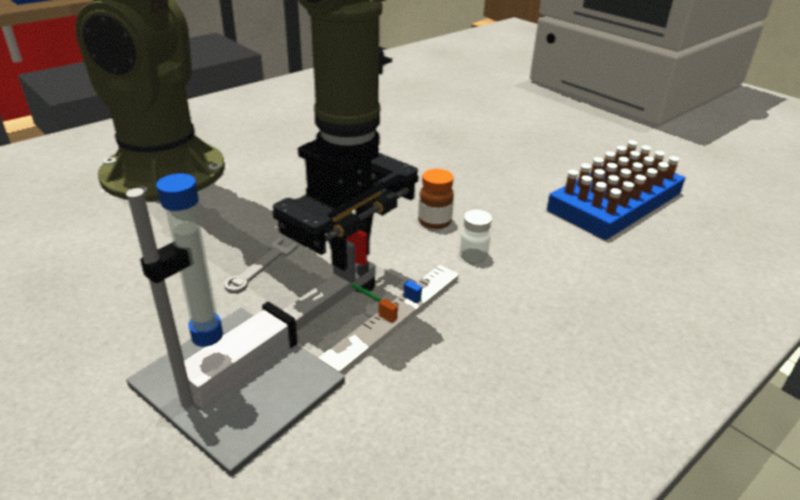

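The lever is upright and the pointer is in front of orange. Before handing in, I'll cross-check the mark's x offset with the first top picture and with fits that free the image offset.

```bash
python3 - <<'E'
from h import *
import h
def fit(cam_,img,kind,win,x0,free):
    u0,v0,u1,v1=win; im=img[v0:v1,u0:u1].astype(float); r,g,b=im[...,0],im[...,1],im[...,2]
    K=8
    sc={"o":(r-b),"b":(b-r),"g":(g-np.maximum(r,b))}[kind]
    bg=np.median(sc); w=np.clip((sc-bg)/(np.percentile(sc,{"o":97,"b":97,"g":99}[kind])-bg)/.9,0,1); w[w<.15]=0
    def box(x,y,z0,z1,hx,hy,du,dv):
        pts=np.array([proj(cam_,Wd(x+i*hx,y+j*hy,z)) for i in(-1,1) for j in(-1,1) for z in(z0,z1)])-[u0-du,v0-dv]
        hh=cv2.convexHull((((pts+.5)*K-.5)*16).round().astype(np.int32)); m=np.zeros(((v1-v0)*K,(u1-u0)*K),np.float32)
        cv2.fillConvexPoly(m,hh,1.0,shift=4); return cv2.GaussianBlur(cv2.resize(m,(u1-u0,v1-v0),interpolation=cv2.INTER_AREA),(0,0),.7)
    if kind=="g": f=lambda p:((box(p[0]/1e3,(-14+p[1])/2e3,.032,.034+.002,.002,(-14-p[1])/2e3,0,p[2] if free else 0)-w)**2).sum(); p0=[x0,-63.,0]
    else: f=lambda p:((box(p[0]/1e3,p[1]/1e3,.012,.036,.006,.012,0,p[2] if free else 0)-w)**2).sum(); p0=[x0,-77.,0]
    if not free:p0=p0[:2]
    S=[p0]+[[q+(d if i==j else 0) for j,q in enumerate(p0)] for i,d in enumerate([2,2,1][:len(p0)])]
    rr=minimize(f,p0,method="Nelder-Mead",options=dict(initial_simplex=S,xatol=.02,fatol=.01)); return rr.x.round(2),round(rr.fun,2),round(w.sum(),1)
s=cam("scene"); im0=cv2.imread("pics/scene0.png")[:,:,::-1]; t=cam("top"); it=cv2.imread("pics/top0.png")[:,:,::-1]
for fr in(0,1):
    print("now o",fit(s,s["img"],"o",(296,232,324,264),91,fr),"g",fit(s,s["img"],"g",(270,220,302,245),91,fr))
    print("s0 o",fit(s,im0,"o",(296,232,324,264),91,fr),"g",fit(s,im0,"g",(246,238,286,266),30,fr))
print("t0 o",fit(t,it,"o",(318,160,336,184),91,0),"b",fit(t,it,"b",(292,163,312,188),142,0),"g",fit(t,it,"g",(352,166,372,196),30,0))
E
```

```text
now o (array([ 91.34, -76.78]), np.float64(42.47), np.float64(152.8)) g (array([ 91.44, -60.79]), np.float64(1.67), np.float64(91.2))
s0 o (array([ 92.62, -75.65]), np.float64(80.31), np.float64(116.8)) g (array([ 31.64, -60.78]), np.float64(4.56), np.float64(83.7))
now o (array([ 9.182e+01, -7.630e+01,  3.000e-02]), np.float64(42.18), np.float64(152.8)) g (array([ 91.37, -62.09,  -0.11]), np.float64(1.56), np.float64(91.2))
s0 o (array([ 92.16, -76.06,  -0.25]), np.float64(80.58), np.float64(116.8)) g (array([ 31.02, -62.19,  -0.31]), np.float64(5.05), np.float64(83.7))
t0 o (array([ 91.35, -76.99]), np.float64(6.32), np.float64(72.4)) b (array([143.76, -76.48]), np.float64(3.88), np.float64(70.9)) g (array([ 30.08, -62.56]), np.float64(2.78), np.float64(53.4))
```

```bash
python3 - <<'E'
from cell import env, job
o=env.get_obs(); print(o["time_s"],o["grip_width"],o["force"]); print(job.sign_off())
E
```

```text
11.55 0.03318014959185487 [ 2.59597617 -3.24589769  2.64561476]
the job is handed in; nothing more can be done
None
```

I pushed the leg out by its grey post to the orange mark and held it there with the red lever still open. I then squeezed the lever upright while drawing the hand back, and handed the job in at 11.6 s with the fingers gripping post and lever together at 25 N.

**Pointer:** the last scene picture puts the pointer at stand x ≈ 91.5 mm and the orange mark at about 91.3–91.8 mm. The first top picture independently gives 91.35 mm for the mark. My rougher hand-picked corner fit gave 90.5 mm, and a quick read of the pointer's line in the last picture suggested it could be up to about 3 mm past centre. I went with the image fits, which put it within about 1 mm. The arm hid the pointer from the top camera at the end, so that camera could not confirm it.

**Last correction:** I tried to draw the hand back 0.4 mm at the end, but the leg did not visibly move. Only the push force dropped, from about 5 N to about 3.5 N.

**Lever:** the grip width stopped at 33–34 mm, against 34 mm for fully closed, and the lever looks upright in the picture.

**Bystanders:** in the last picture the jars and spanner appear where they were; I did not measure them again.

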